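# Lock the coolant strainer into the grinder's filter box

## Robot

A 7-joint arm with a two-finger parallel gripper is mounted at the origin on the work surface. World frame = base frame: x ahead of the robot, y to its left, z up, the work surface at z = 0. Lengths are in m, angles in rad, forces in N, time in s.
With the tool pointing down it reaches from about 0.35 to 0.9 m from the base axis. Payload 19.9 kg.
Tool frame: the origin (TCP) lies between the finger pads; the fingertips stand 19 mm ahead of it and the grasp point (between the pads) is the TCP; z points along the fingers, y is the line along which they close (so a half turn about z gives the same grasp; the last joint's range is limited). The gripper opens to 94 mm and grips with 3 to 60 N. Pads are 16 mm wide; open, the fingers measure 119 mm over their backs; the gripper's body (75 mm by 177 mm) begins 78 mm behind the grasp point.
Start: joints at [-1.268, 0.417, -0.01, 1.614, 0.005, 1.111, -0.053], TCP at [0.211, 0.588, 0.224] pointing down, gripper open.
Joint ranges: [-2.81, 2.81], [-0.39, 2.02], [-1.27, 1.25], [0.06, 2.57], [-1.19, 4.33], [0.19, 2], [-2.82, 2.82]. Speed limits (rad/s): [1.89, 1.89, 2.39, 2.39, 3.01, 3.01, 3.01].

## Interface

Orientations are given as a 3x3 rotation matrix whose columns are the frame's x, y, z axes.
In Python, from rig import robot gives the robot as it stands. Calls block until the motion is done:
- robot.move_ptp(position, orientation): joint-space move of the TCP to a pose.
- robot.move_linear(position, velocity=0.15, frame=None, threshold=None): straight line of the TCP; frame=None keeps the orientation; velocity is the mean speed in m/s. With threshold (N) it stops when the force on the tool has changed by that much, and returns True; else False.
- robot.goto_joints(angles): joint-space move.
- robot.gripper_to(opening): finger opening in m; the grip force is fixed at half the most; returns when the fingers have stopped.
- robot.pause(seconds).
- robot.ik(position, orientation): joint angles nearest the present ones, or None.
- robot.get_state(): the state.
- robot.grab_frame(name): name is "scene" or "top" or "wrist"; returns the picture (400x640x3 uint8, red, green, blue); there is no depth.
- robot.camera_info(name): a dict with "fx", "fy", "cx", "cy" (pixels), "dist" ([k1, k2, p1, p2, k3] as OpenCV has them; the pictures are not rectified), "rvec" (rotation vector, rad) and "tvec" (3), from world to camera coordinates, as OpenCV has them. Camera axes: x right, y down, z forward; pixel columns grow to the right and rows downward; lengths in m; the calibration is good to about 2 mm. A picture is of the moment at which its call begins: read the wrist's pose just before it. camera_info takes no time and is no camera call; for the wrist camera it gives the pose at the moment of the call.
A pose or a line that the arm cannot do raises robot.PlanningError and nothing moves.
- robot.sign_off(): hands the job in; it is judged then, once.
The state is a dict: "time": time; "qpos": joint angles; "joint_vel": joint speeds; "effort": joint torques, N m; "ee_pos": TCP position; "tool_rot": TCP orientation; "force": force on the tool from outside, world axes, zero at the start; "moment": the same for the moment, N m; "opening": finger opening in m; "grasp_force": force on a finger pad.
Only numpy, scipy, OpenCV 4.12 (cv2) and the standard library are available. Lean on these libraries where they do the work, as an engineer would, in place of code of your own. Each camera call takes 0.05 s, during which the arm holds its last target. There are 200 camera calls.

## Task

Fit the strainer cartridge with the two side lugs into the filter box: lower it into the round opening with its lugs passing down through the two gaps of the bayonet collar, twist it clockwise (seen from above) under the hooks, and let the lugs drop into the locking notches so that it hangs fully down and upright. Then let go, and leave the other two cartridges standing where they are.

Things in the scene. Friction and masses are not known exactly. Their poses are not given: they have to be found in the camera images.
- lug_cartridge: Loose strainer, 0.3-0.6 kg: dark drum dia 60 mm, cap dia 72, black T-handle. Origin: underside centre, z up. Only one with lugs: two, on its +x and -x, reaching 60 mm from the axis, 12 wide, at z 50-60. Drum z 0-50 (lowest 12 tapers to dia 48), cap z 50-62, stem dia 16, handle bar z 105-127, 64 long along x (in line with the lugs), 16 wide, centred. Half-turn symmetric.
- filter_box: Fixed grey box 220x220x70 mm, dark collar on top, dia 150. Origin: underside centre, on axis of the dia 76 opening. Collar's only two gaps, ±26 deg, on its +x and -x, floor (ledge) z 80: part's origin rests at z 30. 26-85 deg clockwise of each: hook roof, z 102-108, inner dia 96; under it notch at 39-81 deg (middle 60), floor z 70: part's origin locked at z 20; stop at 83. Other way: solid.
- plain_cartridge: Bystander: a cartridge with the same drum, 72 mm cap and T-handle but no lugs, loose, 127 mm tall. Origin: centre of the underside, x along the handle bar. Leave it standing.
- flange_cartridge: Bystander: a cartridge with the same drum and T-handle but a round flange 110 mm in diameter under the cap and no lugs, loose, 127 mm tall. Origin: centre of the underside, x along the handle bar. Leave it standing.
There are look-alikes about, which are no part of the job. Leave any blue look-alike of the lug_cartridge alone.

How it is judged:
By the outcome, as a careful person would: the job done as asked, in the order asked, and still so for the second after the job is handed in, with the robot touching nothing.
It also fails if it takes over 45 s, if anything falls off the work surface, if the arm or the gripper's body presses on something with over 40 N, if the wrist force passes 120 N, or if a joint passes its speed limit or range.

## Working session

There is one attempt and no reset: what is moved stays moved. The work goes in short steps, each a Python script; the robot and the scene stay as the last script left them, time stands still between calls to the robot, and variables do not carry over. Pictures are saved under pics/ and viewed, at most 10 in all, crops included, and the job is handed in when it is done.

```bash
mkdir -p pics; ls; cat > h.py <<'E'
import numpy as np, cv2
from rig import robot
def cam(n):
    c=robot.camera_info(n); K=np.array([[c['fx'],0,c['cx']],[0,c['fy'],c['cy']],[0,0,1.]])
    return K,np.array(c['dist'],float),np.array(c['rvec'],float),np.array(c['tvec'],float)
def ray(c,uv):
    K,d,r,t=c; R=cv2.Rodrigues(r)[0]
    p=cv2.undistortPoints(np.array([[uv]],float),K,d)[0,0]
    return -R.T@t, R.T@np.array([p[0],p[1],1.])
def onz(c,uv,z):
    o,v=ray(c,uv); return o+v*(z-o[2])/v[2]
def tri(c1,u1,c2,u2):
    o1,v1=ray(c1,u1);o2,v2=ray(c2,u2)
    s=np.linalg.lstsq(np.stack([v1,-v2],1),o2-o1,rcond=None)[0]
    a,b=o1+s[0]*v1,o2+s[1]*v2
    return (a+b)/2,np.linalg.norm(a-b)
def proj(c,P): return cv2.projectPoints(np.array(P,float).reshape(-1,3),c[2],c[3],c[0],c[1])[0][:,0]
def save(n,im): cv2.imwrite(f'pics/{n}.png',im[...,::-1])
E
python3 - <<'E'
from h import *
for n in ['scene','top']:
    im=robot.grab_frame(n); save(n,im); c=cam(n); print(n,ray(c,(320,200)))
s=robot.get_state(); print(s)
E
```

```text
pics
scene (array([1.20717873, 0.05496504, 0.80801645]), array([-0.69891801, -0.13156524, -0.70311809]))
top (array([ 0.24528755, -0.08620217,  1.12581769]), array([ 0.19312774, -0.00923791, -0.98121612]))
{'time': 0.1, 'qpos': array([-1.26850332,  0.41791216, -0.01030095,  1.61407409,  0.00469695,
        1.11071263, -0.05301029]), 'joint_vel': array([-0.00096151, -0.00218561,  0.0013009 , -0.00293978,  0.00100385,
        0.00172563, -0.00173066]), 'effort': array([ 1.41630568e-03, -8.52574897e+01,  6.40226472e-01, -4.26693571e+01,
       -4.88082517e-02,  1.65002374e-02,  6.65317862e-05]), 'ee_pos': array([0.2105689 , 0.58813686, 0.22390594]), 'tool_rot': array([[-9.41481058e-01,  3.37065773e-01, -2.85688370e-04],
       [ 3.37065884e-01,  9.41480483e-01, -1.04412659e-03],
       [-8.29693103e-05, -1.07932121e-03, -9.99999414e-01]]), 'force': array([-0.71208318, -1.53114939,  1.21362576]), 'moment': array([ 0.02098662, -0.04682729,  0.01053498]), 'grasp_force': 0.0, 'opening': 0.0941627679489921}
```

View pics/scene.png

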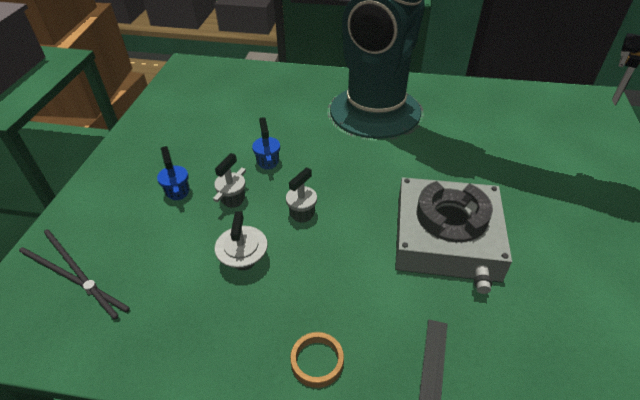

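View pics/top.png

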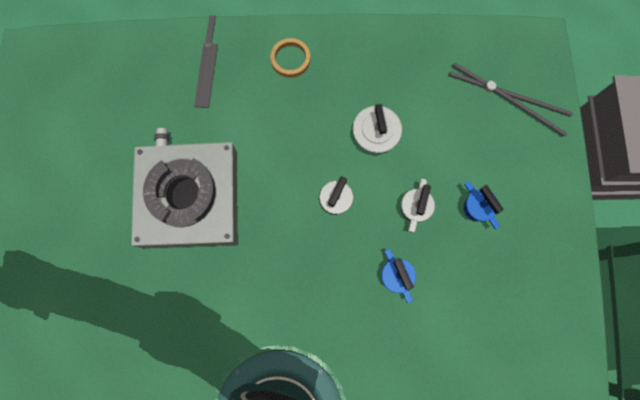

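The top view shows these cartridges:
- White with two lugs at (418,205), the one I want.
- Plain white at (336,197).
- White with round flange at (377,130).
- Blue look-alikes at (481,203) and (398,275).

In the scene view the lug one is at (230,185). The box collar is at (180,192) in top and (455,210) in scene.

```bash
cat > m.py <<'E'
from h import *
def blobs(im,box,kind):
    x0,y0,x1,y1=box; c=im[y0:y1,x0:x1].astype(int); mx=c.max(2);mn=c.min(2)
    m=(mx<55)&((c[...,1]-c[...,0])<12) if kind=='dark' else (mn>105)&(mx-mn<45)
    n,l,st,ce=cv2.connectedComponentsWithStats(m.astype(np.uint8))
    out=[]
    for i in range(1,n):
        if st[i,4]>40:
            p=np.argwhere(l==i)[:,::-1]+[x0,y0]
            (cx,cy),wh,a=cv2.minAreaRect(p.astype(np.float32)); pts=cv2.boxPoints(((cx,cy),wh,a))
            out.append((st[i,4],p.mean(0).round(1),np.round((cx,cy),1),np.round(wh,1),pts))
    return out
E
python3 - <<'E'
from m import *
T,S=cv2.imread('pics/top.png')[...,::-1],cv2.imread('pics/scene.png')[...,::-1]
for n,im,b in [('top',T,(395,175,445,238)),('scene',S,(208,148,250,210))]:
    for k in ['dark','white']:
        for o in blobs(im,b,k): print(n,k,*o[:4],o[4].round(0).tolist())
ct,cs=cam('top'),cam('scene')
print('box corners z=.07',[onz(ct,p,.07).round(3).tolist() for p in [(134,147),(234,143),(235,243),(133,246)]])
print('lug ends z=.055',[onz(ct,p,.055).round(4).tolist() for p in [(423,181),(412,230)]])
print('handle',tri(ct,(424,199.5),cs,(226,165)))
print('collar',onz(ct,(179.5,192),.108))
w=cam('wrist'); s=robot.get_state(); R=s['tool_rot']; o,v=ray(w,(320,200)); print('wristcam in tool',R.T@(o-s['ee_pos']),R.T@v, w[0][0,0])
a=cv2.resize(T[165:250,385:520],None,fx=4,fy=4,interpolation=2)
b=cv2.resize(S[130:215,150:285],None,fx=4,fy=4,interpolation=2)
save('crop',np.vstack([a[:290],b[:290]]))
E
```

```text
top dark 56 [419.8 202.1] [420.3 199.9] [ 5.5 28.2] [[416.0, 214.0], [419.0, 186.0], [424.0, 186.0], [422.0, 214.0]]
top white 804 [416.5 205.9] [418.1 204.8] [49.3 33.3] [[395.0, 186.0], [426.0, 176.0], [441.0, 223.0], [410.0, 233.0]]
scene dark 206 [225.2 164.7] [225.8 164.8] [ 9.2 25.5] [[214.0, 170.0], [232.0, 152.0], [238.0, 159.0], [220.0, 177.0]]
scene dark 238 [233.2 199.5] [233.8 199.5] [13.7 24.4] [[220.0, 197.0], [243.0, 189.0], [248.0, 202.0], [225.0, 210.0]]
scene white 242 [237.  180.9] [237.  180.4] [14.9 28.4] [[227.0, 193.0], [233.0, 165.0], [247.0, 168.0], [241.0, 196.0]]
scene white 190 [219.4 185.6] [219.8 187. ] [12.2 24.5] [[213.0, 199.0], [215.0, 174.0], [227.0, 175.0], [225.0, 200.0]]
box corners z=.07 [[0.58, 0.318, 0.07], [0.584, 0.092, 0.07], [0.363, 0.085, 0.07], [0.358, 0.307, 0.07]]
lug ends z=.055 [[0.4955, -0.3245, 0.055], [0.3871, -0.2942, 0.055]]
handle (array([ 0.44169406, -0.30912171,  0.11511777]), np.float64(0.0035366491472508844))
collar [0.46670262 0.19835376 0.108     ]
wristcam in tool [ 0.08518279  0.0008242  -0.16206551] [-0.30130664  0.00727618  0.9536061 ] 300.14705691539547
```

View pics/crop.png

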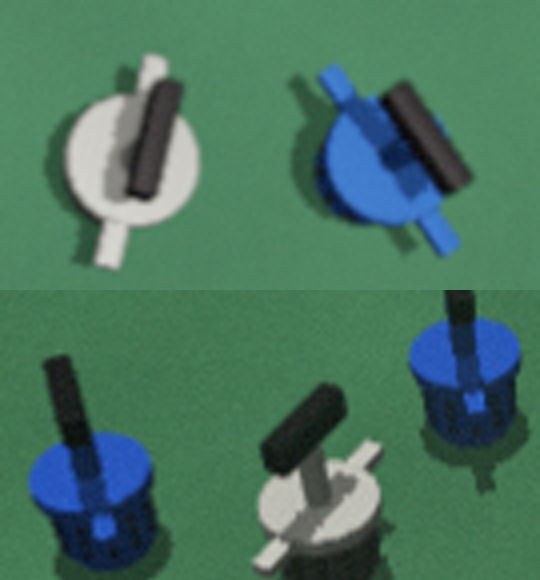

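The crop confirms it: white cap, two white lugs in line with the T-handle. The handle triangulates to (0.442, -0.309, 0.115), which matches the given height. Next I look at the collar from close by.

```bash
cat >> h.py <<'E'
def rot(deg):  # tool down, tool x at yaw deg
    a=np.radians(deg); c,s=np.cos(a),np.sin(a); return np.array([[c,s,0],[s,-c,0],[0,0,-1.]])
E
python3 - <<'E'
from h import *
import pickle
D=[]
for i,p in enumerate([(0.48,0.20,0.30),(0.43,0.20,0.30)]):
    robot.move_ptp(p,rot(180)); robot.pause(.3); c=cam('wrist'); im=robot.grab_frame('wrist'); save(f'w{i}',im); D.append((c,im))
    print(proj(c,[.4667,.1984,.108]), robot.get_state()['time'])
pickle.dump(D,open('box.pkl','wb'))
for y in (-15.6,164.4): 
    q=robot.ik((.4417,-.309,.3),rot(y)); print(y,q)
for y in range(-180,180,30):
    q=robot.ik((.467,.198,.2),rot(y)); print(y,None if q is None else np.round(q,2))
E
```

```text
[[315.42523105 167.99718966]] 2.1917
[[315.95996053 207.08376523]] 2.8583
-15.6 [-0.31506059  0.33292422  1.08766024  1.75929517 -0.31114785  1.23848622
 -0.98953868]
164.4 [-0.19500832  0.27540834  0.90918601  1.75672889 -0.23037046  1.22165254
  2.07405869]
-180 [-0.65  0.24  0.22  1.94 -0.06  0.98  1.17]
-150 [-0.63  0.24  0.2   1.93 -0.06  0.98  1.69]
-120 [-0.6   0.23  0.16  1.93 -0.04  0.98  2.2 ]
-90 [-0.56  0.23  0.12  1.93 -0.03  0.98  2.71]
-60 [-1.34  0.41  1.09  1.95 -0.42  1.03 -2.67]
-30 [-1.34  0.41  1.09  1.95 -0.42  1.03 -2.15]
0 [-1.34  0.41  1.09  1.95 -0.42  1.03 -1.63]
30 [-0.82  0.25  0.41  1.94 -0.12  0.98 -1.4 ]
60 [-0.78  0.24  0.37  1.94 -0.1   0.98 -0.89]
90 [-0.74  0.24  0.32  1.94 -0.09  0.98 -0.38]
120 [-0.7   0.24  0.28  1.94 -0.08  0.98  0.14]
150 [-0.67  0.24  0.24  1.94 -0.07  0.98  0.65]
```

View pics/w0.png

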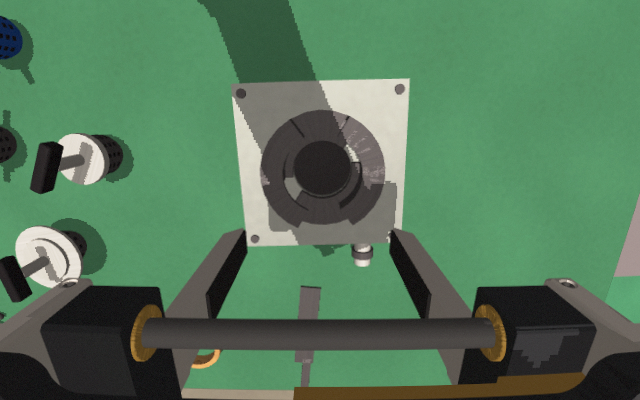

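This shows the box with its four screws and the collar centred at about (322,168). The gaps are too dark to read, so I'll enlarge and brighten the collar.

```bash
python3 - <<'E'
from h import *
import pickle
D=pickle.load(open('box.pkl','rb'))
o=[]
for c,im in D:
    u=proj(c,[.4667,.1984,.1])[0].astype(int)
    k=im[u[1]-65:u[1]+65,u[0]-65:u[0]+65].astype(float)
    k=255*np.clip(k/200,0,1)**.5
    o.append(cv2.resize(k.astype(np.uint8),(395,395),interpolation=2)); print(u)
save('col',np.hstack(o))
E
```

```text
[315 166]
[315 205]
```

View pics/col.png

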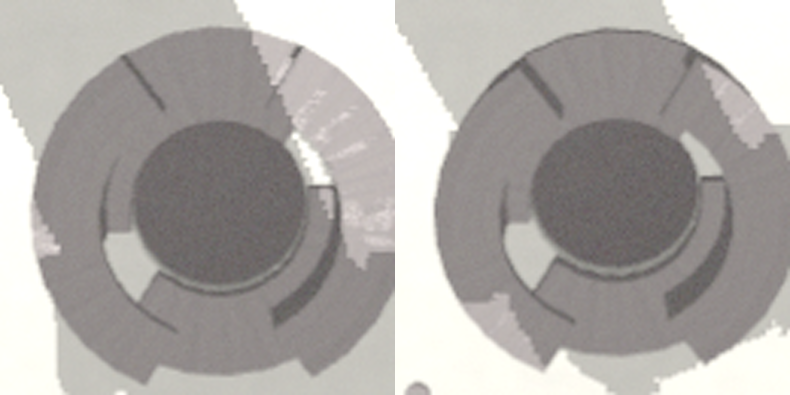

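The two gaps lie at image-top and image-bottom, roughly along world ∓X. In the right panel their rim corners are at about (520,60)/(690,55) and (548,368)/(705,360). Next I triangulate the screws for the box pose and the gap corners for yaw.

```bash
python3 - <<'E'
from h import *
import pickle
D=pickle.load(open('box.pkl','rb'))
(c0,i0),(c1,i1)=D
def screw(im,u):
    u=np.round(u).astype(int); g=cv2.cvtColor(im,cv2.COLOR_RGB2GRAY)[u[1]-9:u[1]+10,u[0]-9:u[0]+10].astype(float)
    w=np.clip(0.75*np.median(g)-g,0,None)
    yy,xx=np.mgrid[-9:10,-9:10]; w*=(xx**2+yy**2<81); return u+np.array([(w*xx).sum(),(w*yy).sum()])/w.sum()
P=[]
for s in [(240,93),(400,89),(255,239)]:
    a=screw(i0,s); g=proj(c1,onz(c0,a,.072))[0]; b=screw(i1,screw(i1,g)); p,e=tri(c0,a,c1,b); P.append(p); print(a.round(1),b.round(1),p.round(4),round(e,4))
P=np.array(P); d=P-P.mean(0)
print('centre',(P[1]+P[2])/2,'yaws',[np.degrees(np.arctan2(*(v[1::-1]))) for v in (P[1]-P[0],P[2]-P[0])], np.linalg.norm(P[1]-P[0]),np.linalg.norm(P[2]-P[0]))
C=((P[1]+P[2])/2)[:2]
for n,c,u,off,pts in [('R',c1,(315,205),395,[(520,60),(690,52),(548,370),(705,362)]),('L',c0,(315,166),0,[(124,56),(298,48),(150,383),(312,375)])]:
    for x,y in pts:
        uv=(u[0]-65+((x-off)+.5)*130/395-.5,u[1]-65+(y+.5)*130/395-.5)
        q=onz(c,uv,.108)[:2]-C; print(n,'gap',q.round(4),round(np.hypot(*q),4),np.degrees(np.arctan2(q[1],q[0])).round(1))
E
```

```text
[240.8  93. ] [244.2 133. ] [0.379  0.1051 0.0676] 0.0006
[399.1  88.6] [396.6 129.4] [0.3742 0.3009 0.0752] 0.0002
[254.6 238.6] [257.2 269.4] [0.5759 0.1112 0.0719] 0.0
centre [0.4750322  0.20603278 0.0735223 ] yaws [np.float64(91.41624779144513), np.float64(1.7684379226826328)] 0.1959515315551135 0.19704535750618773
R gap [-0.0682 -0.0373] 0.0778 -151.3
R gap [-0.0713  0.0291] 0.077 157.8
R gap [ 0.0676 -0.029 ] 0.0735 -23.2
R gap [0.0638 0.0392] 0.0749 31.6
L gap [-0.0654 -0.0361] 0.0747 -151.1
L gap [-0.0683  0.0295] 0.0744 156.6
L gap [ 0.0675 -0.0287] 0.0734 -23.0
L gap [0.064 0.039] 0.0749 31.4
```

Gap axis yaw comes out at about 2–4° and the gap-corner radii match the 75 mm collar. But the wrist centre (0.475, 0.206) is about 8 mm from the top view's, so I'll check it with the screws in the top and scene pictures.

```bash
python3 - <<'E'
from h import *
T,S=cv2.imread('pics/top.png')[...,::-1],cv2.imread('pics/scene.png')[...,::-1]
ct,cs=cam('top'),cam('scene')
def screw(im,u,r=5):
    u=np.round(u).astype(int); g=cv2.cvtColor(im,cv2.COLOR_RGB2GRAY)[u[1]-r:u[1]+r+1,u[0]-r:u[0]+r+1].astype(float)
    w=np.clip(0.85*np.median(g)-g,0,None); yy,xx=np.mgrid[-r:r+1,-r:r+1]; w*=(xx**2+yy**2<=r*r)
    return u+np.array([(w*xx).sum(),(w*yy).sum()])/max(w.sum(),1e-9)
A=[]
for t,s in [((139,152),(502,246)),((228,148),(404,244)),((227,237),(407,183)),((139,241),(494,188))]:
    a,b=screw(T,screw(T,t)),screw(S,screw(S,s)); p,e=tri(ct,a,cs,b); q=onz(ct,a,.0715);r=onz(cs,b,.0715); A.append((q,r,p)); print(a.round(1),b.round(1),p.round(4),round(e,4),q.round(4)[:2],r.round(4)[:2])
print(np.mean(A,0))
E
```

```text
[139.5 151.5] [502. 246.] [0.5622 0.297  0.091 ] 0.0004 [0.5682 0.3041] [0.5445 0.3039]
[228.1 147.7] [404.6 244.9] [0.5736 0.1078 0.0692] 0.0059 [0.573  0.1044] [0.575  0.1105]
[226.7 235.8] [406.7 180.1] [0.3779 0.1041 0.0725] 0.0026 [0.3781 0.103 ] [0.3764 0.1055]
[136.8 240.4] [493.7 187.9] [0.3699 0.3003 0.0703] 0.003 [0.3697 0.2982] [0.3707 0.3015]
[[0.47226645 0.20240367 0.0715    ]
 [0.4666453  0.20534252 0.0715    ]
 [0.47091273 0.20230223 0.07575989]]
```

Three sources now agree: box centre (0.4735, 0.205) ± 2 mm, top at about 0.071, yaw about 2°. Next is a close look over the lug cartridge from two places.

```bash
python3 - <<'E'
from h import *
import pickle
D=[]; R=rot(164.4)
for i,p in enumerate([(.4417,-.309,.27),(.40,-.297,.27)]):
    if i==0: robot.move_ptp(p,R)
    else: robot.move_linear(p,.15)
    robot.pause(.3); c=cam('wrist'); im=robot.grab_frame('wrist'); D.append((c,im)); print(proj(c,[.4417,-.309,.127]))
pickle.dump(D,open('cart.pkl','wb')); s=robot.get_state(); print(s['time'],s['force'])
o=[]
for c,im in D:
    u=proj(c,[.4417,-.309,.11])[0].astype(int); k=im[max(u[1]-80,0):,u[0]-80:u[0]+80][:160].astype(float)
    print(u); o.append(cv2.resize((255*np.clip(k/200,0,1)**.6).astype(np.uint8),(400,400),interpolation=2))
save('cart',np.hstack(o))
E
```

```text
[[316.65629871 189.69871736]]
[[316.85322774 227.7452023 ]]
5.85 [-0.18847926 -0.01627623 -0.22779873]
[316 185]
[316 221]
```

View pics/cart.png

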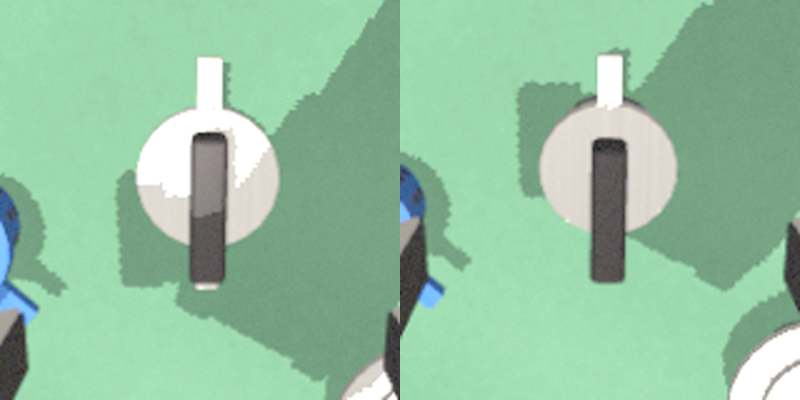

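The bar runs straight along the image vertical, so the yaw is right. Left panel bar ends are (208,138) and (207,283); right panel are (608,152) and (607,283). Next I triangulate, align and grasp.

```bash
python3 - <<'E'
from h import *
import pickle
(c0,_),(c1,_)=pickle.load(open('cart.pkl','rb'))
f=lambda x,y,v:(316-80+(x+.5)*.4-.5, v-80+(y+.5)*.4-.5)
A=[];
for a,b in [((208.5,139),(209,151)),((207,283),(207.5,283))]:
    p,e=tri(c0,f(*a,185),c1,f(*b,221)); A.append(p); q0=onz(c0,f(*a,185),.127);q1=onz(c1,f(*b,221),.127); print(p.round(4),round(e,4),q0.round(4),q1.round(4))
    A[-1]=(q0+q1)/2
d=A[0]-A[1]; print(np.mean(A,0),np.linalg.norm(d),np.degrees(np.arctan2(d[1],d[0])))
# lug tip and cap centre at z=.06/.062
print([onz(c0,f(209,58,185),.06).round(4), onz(c0,f(208,177,185),.062).round(4), onz(c1,f(209,56,221),.06).round(4),onz(c1,f(209,168,221),.062).round(4)])
E
```

```text
[ 0.4115 -0.2979  0.1313] 0.0001 [ 0.4122 -0.2981  0.127 ] [ 0.4129 -0.2982  0.127 ]
[ 0.4725 -0.3155  0.1279] 0.0001 [ 0.4728 -0.3157  0.127 ] [ 0.473  -0.3156  0.127 ]
[ 0.44273143 -0.30690077  0.127     ] 0.06282750154909823 163.82945799864135
[array([ 0.3855, -0.2901,  0.06  ]), array([ 0.4419, -0.3063,  0.062 ]), array([ 0.3854, -0.2902,  0.06  ]), array([ 0.4419, -0.306 ,  0.062 ])]
```

```bash
python3 - <<'E'
from h import *
p=np.array([.4425,-.3068,0]); R=rot(163.9)
robot.gripper_to(.06)
robot.move_linear(p+[0,0,.19],.15,frame=R)
print(robot.move_linear(p+[0,0,.116],.08,threshold=15))
print(robot.get_state()['ee_pos'])
robot.gripper_to(0); s=robot.get_state(); print(s['opening'],s['grasp_force'],s['force'])
robot.move_linear(p+[0,0,.28],.12); robot.pause(.2)
s=robot.get_state(); print(s['opening'],s['grasp_force'],s['force'],s['moment'],s['time'])
b=(.4735,.205,.28)
robot.move_ptp(b,rot(182.5)); robot.pause(.3)
s=robot.get_state(); print(s['ee_pos'],s['opening'],s['force'],s['qpos'],s['time'])
c=cam('wrist'); im=robot.grab_frame('wrist'); a=im[60:400,120:520]
t=robot.grab_frame('top'); g=cv2.resize(t[120:260,100:260],None,fx=2.43,fy=2.43,interpolation=2)
k=np.hstack([a,cv2.resize(g,(389,340))]).astype(float); save('hold',(255*(k/255)**.6).astype(np.uint8))
E
```

```text
False
[ 0.442716   -0.30697393  0.11640678]
0.016128121661250893 29.994884987245314 [ 0.20275853  0.38355832 -1.33900895]
0.015615411481168138 29.99452467629453 [-0.30233884  0.30424784 -3.63009356] [ 0.01349308 -0.0038781   0.01913114] 10.85
[0.47365819 0.20463469 0.27999396] 0.016154765297365023 [-0.05370435  0.4741606  -3.77400678] [-1.14346412  0.21207633  0.78402316  1.83457007 -0.16273591  1.16062433
  1.30834479] 13.0083
```

View pics/hold.png

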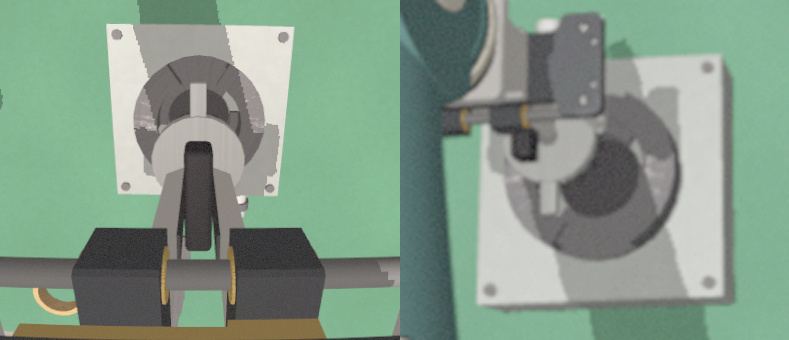

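Cartridge held (bar 16 mm, 3.8 N), and the wrist view shows the lug at (198,95) centred between the gap edges at (172,70) and (225,70). Lowering now.

```bash
python3 - <<'E'
from h import *
b=np.array([.4735,.205,0])
def S(): s=robot.get_state(); print(s['ee_pos'].round(4),s['force'].round(1),s['moment'].round(2),round(s['opening'],4),s['time'])
robot.move_linear(b+[0,0,.215],.12); S()
if robot.move_linear(b+[0,0,.150],.05,threshold=6): print('contact')
S()
E
```

```text
[0.4739 0.205  0.2155] [ 0.5 -0.3 -2.8] [0.04 0.04 0.01] 0.0158 13.8
[0.4736 0.2051 0.1503] [ 0.3  0.4 -2.2] [ 0.03 -0.05 -0.06] 0.016 15.25
```

```bash
python3 - <<'E'
from h import *
p=np.array([.4735,.205,.150])
def S(): s=robot.get_state(); print(s['ee_pos'].round(4),s['force'].round(1),s['moment'].round(2),round(s['opening'],4),s['time']); return s
for y in np.arange(182.5-12,122,-12):
    robot.move_ptp(p,rot(y)); robot.pause(.1); s=S()
    if np.hypot(*s['force'][:2])>12 or abs(s['moment'][2])>.8: print('STOP',y); break
else:
    print(robot.move_linear(p-[0,0,.0115],.03,threshold=8)); S()
E
```

```text
[0.4735 0.2051 0.1501] [ 0.1  0.9 -3. ] [ 0.    0.04 -0.01] 0.016 15.65
[0.4735 0.2051 0.15  ] [ 1.   0.7 -2.9] [ 0.03 -0.06  0.03] 0.0156 16.05
[0.4735 0.205  0.15  ] [-0.  -0.1 -2.9] [ 0.01 -0.01  0.  ] 0.0159 16.45
[0.4735 0.205  0.15  ] [-0.  -0.3 -2.9] [-0.03  0.02  0.02] 0.0157 16.85
[0.4735 0.205  0.15  ] [-0.3  0.4 -2.3] [-0.07 -0.04 -0.03] 0.0156 17.25
False
[0.4735 0.2049 0.1384] [-0.3 -0.1 -3.7] [ 0.  0. -0.] 0.0158 17.7833
```

The lugs are already below ledge level with no contact. I'll seat it, release and retreat.

```bash
python3 - <<'E'
from h import *
p=np.array([.4735,.205,0])
def S(): s=robot.get_state(); print(s['ee_pos'].round(4),s['force'].round(1),s['moment'].round(2),round(s['opening'],4),s['time'])
print(robot.move_linear(p+[0,0,.134],.02,threshold=5)); S()
robot.gripper_to(.05); robot.pause(.3); S()
robot.move_linear(p+[0,0,.25],.12)
D=[]
import pickle
robot.move_linear(p+[0,0,.29],.12); robot.pause(.3); D.append((cam('wrist'),robot.grab_frame('wrist')))
robot.move_linear(p+[.04*.5,-.04*.85,.29],.12); robot.pause(.3); D.append((cam('wrist'),robot.grab_frame('wrist')))
robot.move_ptp((.40,.0,.35),rot(122)); robot.pause(.3)
t=robot.grab_frame('top'); sc=robot.grab_frame('scene'); S()
pickle.dump(D,open('end.pkl','wb'))
a=cv2.resize(D[0][1][60:260,220:420],(400,400),interpolation=2); b=cv2.resize(sc[150:310,380:540],(400,400),interpolation=2)
k=np.hstack([a,b]).astype(float); save('end',(255*np.clip(k/220,0,1)**.6).astype(np.uint8)); save('top2',t)
E
```

```text
True
[0.4737 0.205  0.1355] [-0.1 -0.4  4.8] [0.07 0.06 0.  ] 0.0161 18.025
[0.4733 0.2049 0.1352] [0.8 0.4 0.1] [-0.02  0.05  0.03] 0.0499 19.0333
[4.001e-01 3.000e-04 3.498e-01] [-0.1 -0.3 -0.2] [-0.03  0.03 -0.01] 0.0502 23.0667
```

View pics/end.png

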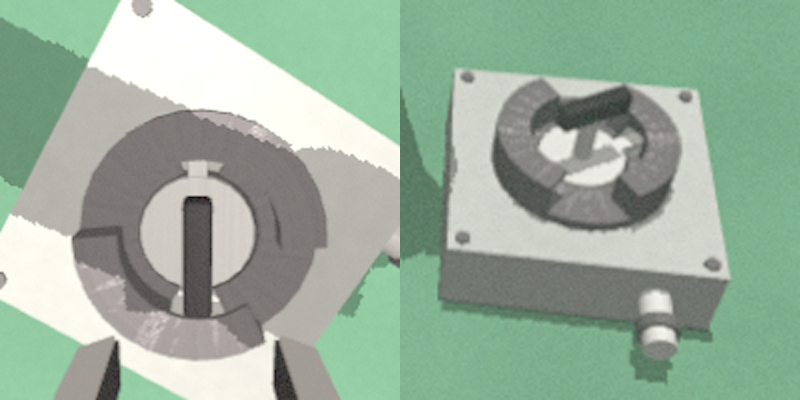

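View pics/top2.png

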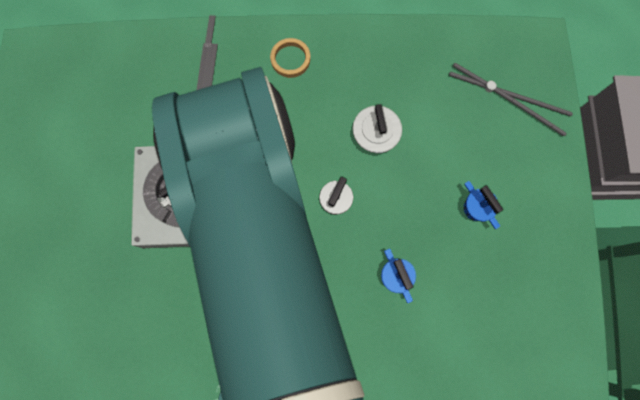

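The lugs are under the hooks: the lug at (197,168) in the left panel runs under the collar, and the cap is centred and upright. Contact came at TCP z 0.1355, which puts the part's origin at about 0.02, its locked height. The bystanders are unmoved at (336,197) and (377,130), as are the blue ones.

```bash
python3 -c "
from rig import robot
print(robot.sign_off())"
```

```text
the job is handed in; nothing more can be done
None
```

The lug cartridge is locked in the filter box, seated at its locked height (origin about z 20 mm) with its lugs under the hooks, and released; the other cartridges were not moved, and the job was handed in at about 23 s of the 45 s limit.

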